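# Return the staplers to their colour trays

## Robot

A 6-joint arm with a two-finger parallel gripper is mounted at the origin on a cart in front of the work surface, level with it; the furniture and walls round the work are solid. World frame = base frame: x ahead of the robot, y to its left, z up, the work surface at z = 0. Lengths are in m, angles in rad, forces in N, time in s.
With the tool pointing down it reaches from about 0.35 to 0.875 m from the base axis. Payload 15.5 kg.
Tool frame: the origin (TCP) lies at the very end of the fingers, on their centre line; the grasp point (between the pads) lies 19 mm behind it (r.hold_point_z is the z of the grasp point in the tool frame, in m); z points along the fingers, y is the direction in which the jaws open and shut (so a half turn about z gives the same grasp; the last joint's range is limited). The gripper opens to 85 mm and grips with 20 to 120 N. Pads are 22 mm wide; open, the fingers measure 114 mm over their backs; the gripper's body (76 mm by 85 mm) begins 54 mm behind the grasp point. The pads swing forward as they close: fully open they stand 13 mm farther back than shut.
Start: joints at [1.097, 0.494, 1.345, -0, 1.302, -0.096], TCP at [0.231, 0.581, 0.231] pointing down, gripper open.
Joint ranges: [-2.91, 2.91], [-0.82, 2.16], [0.22, 2.67], [-1.22, 4.37], [0.12, 2.79], [-3.08, 3.08]. Speed limits (rad/s): [1.89, 1.89, 2.57, 3.01, 3.01, 3.01].

## Interface

Orientations are given as a 3x3 rotation matrix whose columns are the frame's x, y, z axes.
In Python, from plant import r, snapshot gives the robot as it stands. The module is installed in compiled form; this text tells all that it offers.
- The arm moves only by the tool servo_tool, never from a script. Its argument "deltas" is a list that holds one entry, the list of rows, each a list of 7 numbers: the turn, a rotation vector about the tool's x, y, z normalised to -1 to 1, where 1 is 360 degrees, then the shift along the tool's x, y, z normalised to -1 to 1, where 1 is 50 cm, then the gripper command: -1 is fully open, 1 is shut, values between are in proportion. In form: [[[wx, wy, wz, tx, ty, tz, hand], ...]]. A call has 1 to 20 rows; each row shifts and turns the pose as measured when the row begins, along the tool's axes as they then stand; what a row does not reach is not made up. A row lasts 1/8 s, in which the tool goes at most 62.5 mm and 10.7 degrees, less where a joint would pass 70% of its speed; a pose out of reach is approached as far as the arm can. A call with a number of a shift or a turn outside -1 to 1 is refused whole. A call with a gripper value outside its range is refused whole. The fingers move at their own pace and stop on an object; "force" is the grip in N (left out, the last holds). Time passes only in rows, so rows that do not move let the fingers close. It gives the time, the measured TCP pose, the force and the opening at its end, in the units of the state.
- r.read_state(): the state, without advancing time (a new reading comes with each control period).
- snapshot(name): name is "scene" or "top" or "wrist"; returns a dict with "img" (480x640x3 uint8, blue, green, red), "range_z" (480x640 float32, m along the optical axis (not along the pixel's ray), 0 where there is no reading), "mtx" (3x3 intrinsics, pixels), "rvec" (rotation vector, rad) and "tvec" (3), from world to camera coordinates, as OpenCV has them; the wrist camera has in their place "T_tool_cam" (4x4, takes a point from camera to tool coordinates, whose origin is the TCP and whose axes are the flange's). Camera axes: x right, y down, z forward; pixel columns grow to the right and rows downward; lengths in m; the calibration is good to about 2 mm. The wrist camera is an equidistant fisheye: a pixel r from the principal point sees the ray r / f radians off the axis. A picture is of the moment at which its call begins: read the wrist's pose just before it.
- r.finish_job(): hands the job in, once; it reports no verdict.
The state is a dict: "clock": time; "joints": joint angles; "qvel": joint speeds; "joint_torque": joint torques, N m; "eef_pos": TCP position; "tcp_rot": TCP orientation; "wrist_force": force on the tool from outside, world axes, zero at the start; "wrist_torque": the same for the moment, N m; "grip_width": opening from 0.0 (shut) to 1.0 (fully open).
Only numpy, scipy, OpenCV 4.12 (cv2) and the standard library are available. Lean on these libraries where they do the work, as an engineer would, in place of code of your own. Each camera call takes 0.05 s, during which the arm holds its last target. There are 200 camera calls.

## Task

Put the three desk staplers away: the teal one in the teal tray, the plum one in the plum tray and the black one in the black tray. Lower each one in, without dropping it, so that it stands upright and flat on the floor of its tray, lying along the tray either way round. Leave the glue stick, the tape measure, the tape dispenser and the mug where they are.

Things in the scene. Friction and masses are not known exactly. Their poses are not given: they have to be found in the camera images.
- teal_stapler: loose desk stapler with a teal blue top arm on a black base, 36 x 153 x 60 mm (x, y, z), 0.25 kg, standing on its base; it does not open. Origin: centre of its underside; long axis = its y. The arm, the part to grip from above, is 30 mm wide across x, from 34 to 60 mm above the underside and nearly the full length; it may be gripped at the middle.
- plum_stapler: loose desk stapler with a plum purple top arm on a black base, 36 x 153 x 60 mm (x, y, z), 0.25 kg, standing on its base; it does not open. Origin: centre of its underside; long axis = its y. The arm, the part to grip from above, is 30 mm wide across x, from 34 to 60 mm above the underside and nearly the full length; it may be gripped at the middle.
- black_stapler: loose desk stapler with a black top arm on a black base, 36 x 153 x 56 mm (x, y, z), 0.25 kg, standing on its base; it does not open. Origin: centre of its underside; long axis = its y. The arm, the part to grip from above, is 30 mm wide across x, from 34 to 56 mm above the underside and nearly the full length; it may be gripped at the middle.
- teal_tray: shallow open teal blue tray, fixed to the desk, outside 62 x 180 x 16 mm (x, y, z), walls 4 mm, inside 54 x 172 mm, floor 4 mm thick, with three thin dark strips across the floor. Origin: centre of its underside, on the desk top; long axis = its y.
- plum_tray: shallow open plum purple tray, fixed to the desk, outside 62 x 180 x 16 mm (x, y, z), walls 4 mm, inside 54 x 172 mm, floor 4 mm thick, with three thin dark strips across the floor. Origin: centre of its underside, on the desk top; long axis = its y.
- black_tray: shallow open black tray, fixed to the desk, outside 62 x 180 x 16 mm (x, y, z), walls 4 mm, inside 54 x 172 mm, floor 4 mm thick, with three thin dark strips across the floor. Origin: centre of its underside, on the desk top; long axis = its y.
- glue_stick: bystander: loose white glue stick with a red cap, standing upright, 25 mm across, 88 mm tall; origin at the centre of its underside
- tape_measure: bystander: loose yellow pocket tape measure with a black disc on each side, 34 x 76 x 60 mm; origin at the centre of its underside
- tape_dispenser: bystander: loose black weighted tape dispenser with a cream roll, 54 x 156 x 77 mm, long axis = its y (it is not a stapler); origin at the centre of its underside
- coffee_mug: bystander: loose dark blue mug, red-brown inside, 86 x 123 x 90 mm with its handle; origin at the centre of its underside
Things that resemble listed ones, but are neither listed nor needed, are in the scene too. There is more than one size of the plum_stapler; the job needs the larger.

How it is judged:
By the outcome, as a careful person would: the job done as asked, in the order asked, and still so for the second after the job is handed in, with the robot touching nothing.
It also fails if it takes over 99 s, if anything falls off the work surface, if the arm or the gripper's body presses on something with over 40 N, if the wrist force passes 120 N, or if a joint passes its speed limit or range.

## Working session

There is one attempt and no reset: what is moved stays moved. The work goes in short steps, Python scripts to look and compute and a tool call to move; the robot and the scene stay as the last step left them, time stands still between calls to the robot, and variables do not carry over. Pictures are saved under pics/ and viewed, on a budget of 14 in all, crops included, one or two more only if the job needs it, and the job is handed in when it is done.

Besides the shell and the picture viewer there is one more tool, called after "Call:" as name(argument=value, ...), one argument or row to a line, values as JSON. servo_tool: Moves the arm, as the interface text tells. Scaled input: -1 to 1 covers 50 cm each way for a shift and 360 degrees each way for a turn. Its arguments: {"type":"object","properties":{"deltas":{"type":"array"},"force":{"type":"number"}},"required":["deltas"]}

```bash
mkdir -p pics
python3 - <<'E'
from plant import r,snapshot
import cv2,numpy as np,pickle
s=r.read_state();print({k:np.round(v,3).tolist() for k,v in s.items()},r.hold_point_z)
d={}
for n in("scene","top","wrist"):
    d[n]=snapshot(n);cv2.imwrite(f"pics/{n}0.png",d[n]["img"])
    print(n,{k:np.round(v,3).tolist() for k,v in d[n].items() if k not in("img","range_z")})
pickle.dump(d,open("d0.pkl","wb"))
E
```

```text
{'clock': 0.0, 'joints': [1.098, 0.494, 1.346, -0.0, 1.302, -0.095], 'qvel': [-0.001, 0.002, 0.001, 0.001, 0.003, -0.001], 'joint_torque': [0.001, -88.213, -38.389, 0.0, 0.01, 0.0], 'eef_pos': [0.23, 0.581, 0.231], 'tcp_rot': [[-0.929, 0.369, -0.001], [0.369, 0.929, -0.001], [0.0, -0.001, -1.0]], 'wrist_force': [-0.339, -0.279, -0.261], 'wrist_torque': [-0.05, -0.026, 0.009], 'grip_width': 1.002} -0.0187
scene {'mtx': [[590.971, 0.0, 303.309], [0.0, 590.971, 249.094], [0.0, 0.0, 1.0]], 'rvec': [1.852, -0.79, 0.546], 'tvec': [-0.27, 0.209, 0.991]}
top {'mtx': [[452.081, 0.0, 319.145], [0.0, 452.081, 243.95], [0.0, 0.0, 1.0]], 'rvec': [2.053, -2.133, 0.258], 'tvec': [0.117, 0.495, 1.088]}
wrist {'mtx': [[371.648, 0.0, 321.447], [0.0, 371.648, 236.744], [0.0, 0.0, 1.0]], 'T_tool_cam': [[-0.001, -0.962, -0.274, 0.07], [1.0, -0.001, 0.001, 0.001], [-0.001, -0.274, 0.962, -0.143], [0.0, 0.0, 0.0, 1.0]]}
```

View pics/top0.png

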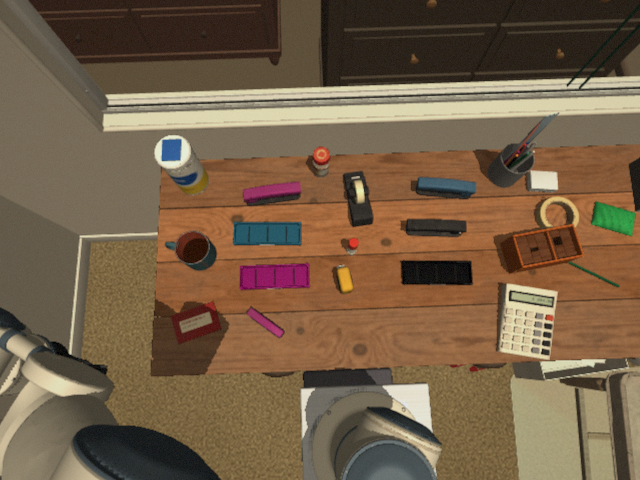

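View pics/scene0.png

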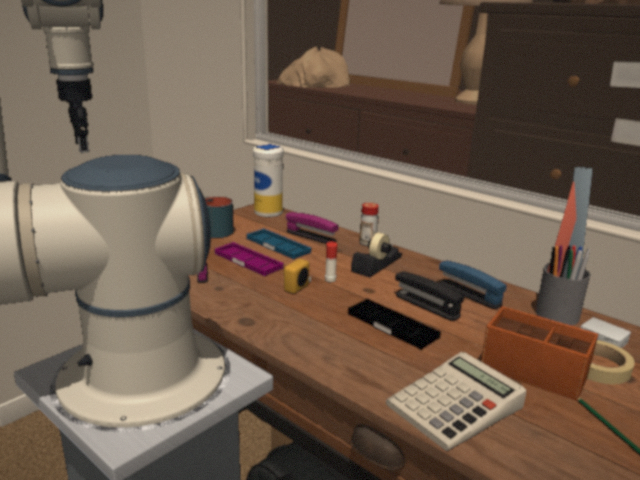

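Top view (x up in the image, y left):
- **Staplers:** teal (446,187) and black (436,227). There are two plum candidates, (272,192) and a short one at (266,321). The first is the larger and stands on a black base.
- **Trays:** teal (268,233), plum (275,277), black (437,272).
- **Others:** the tape dispenser at (358,198) isn't a stapler. The mug is at (195,250), the glue stick at (353,245) and the tape measure at (345,279).

Next I'll measure these and make an enlarged crop to confirm them.

```bash
cat > h.py <<'E'
import cv2,numpy as np
def cast(s,uv,z):
    "pixels -> world points on plane z"
    R=cv2.Rodrigues(s["rvec"])[0];c=-R.T@np.ravel(s["tvec"])
    uv=np.asarray(uv,float).reshape(-1,2)
    d=np.c_[(uv-s["mtx"][:2,2])/s["mtx"][0,0],np.ones(len(uv))]@R
    return c+d*((z-c[2])/d[:,2])[:,None]
def cloud(s):
    R=cv2.Rodrigues(s["rvec"])[0];v,u=np.mgrid[:480,:640];Z=s["range_z"]
    P=np.dstack([(u-s["mtx"][0,2])/s["mtx"][0,0]*Z,(v-s["mtx"][1,2])/s["mtx"][1,1]*Z,Z])
    return (P-np.ravel(s["tvec"]))@R
def rect(xy):
    c,(w,h),a=cv2.minAreaRect(np.float32(xy)*1000)
    b=cv2.boxPoints((c,(w,h),a));e=[b[1]-b[0],b[2]-b[1]];l=max(e,key=np.linalg.norm)
    return np.round(c,1),np.round(sorted((w,h)),1),round(float(np.degrees(np.arctan2(l[1],l[0]))%180),1)
E
python3 - <<'E'
import pickle,cv2,numpy as np
from h import *
s=pickle.load(open("d0.pkl","rb"))["top"];W=cloud(s)
def box(u0,v0,u1,v1):
    m=np.zeros((480,640),bool);m[v0:v1,u0:u1]=1;return m
B={"teal":(408,168,486,206),"plum":(238,175,308,212),"black":(400,214,472,242),"small":(238,300,292,342),
"disp":(340,168,378,228),"glue":(344,234,362,256),"tape":(333,260,356,296),"mug":(163,228,218,272),"bottle":(150,130,210,200),"redbottle":(310,145,332,178)}
for n,b in B.items():
    k=box(*b)&(s["range_z"]>0)&(W[...,2]>.012)
    p=W[k];zt=np.percentile(p[:,2],98);t=p[p[:,2]>max(zt-.025,.012)]
    print(n,"ztop",round(zt,4),len(t),*rect(t[:,:2]))
hsv=cv2.cvtColor(s["img"],cv2.COLOR_BGR2HSV)
for n,b,f in(("teal_tray",(225,215,310,252),lambda h:(h[...,0]>80)&(h[...,0]<125)&(h[...,1]>90)),("plum_tray",(232,258,318,296),lambda h:(h[...,0]>135)&(h[...,0]<172)&(h[...,1]>90)),("black_tray",(395,255,480,292),lambda h:h[...,2]<45)):
    k=(box(*b)&f(hsv)).astype(np.uint8)
    c=max(cv2.findContours(k,0,2)[0],key=cv2.contourArea)
    print(n,"z",np.round(np.percentile(W[box(*b)&(k>0)][:,2],[50,95]),4),*rect(cast(s,c,.016)[:,:2]))
k=(W[...,2]>-.01)&(W[...,2]<.01);print("desk z",np.median(W[k][:,2]))
print("wall x at z>.1", np.round(W[100:135:10,[270,440]],3).tolist())
i=s["img"];cv2.imwrite("pics/crop.png",np.vstack([cv2.resize(i[165:345,225:385],(640,720))[:0],cv2.resize(i[160:345,225:490],None,fx=3,fy=3)]))
E
```

```text
teal ztop 0.0609 724 [ 652.2 -246.7] [ 32.5 152. ] 81.4
plum ztop 0.0614 711 [654.  217.8] [ 32.  152.1] 95.8
black ztop 0.0578 737 [ 542.8 -209.2] [ 31.8 152.8] 85.5
small ztop 0.042 334 [311.1 240.8] [ 20.  102.4] 52.8
disp ztop 0.0762 264 [641.5 -12.1] [49.6 53. ] 48.6
glue ztop 0.0913 93 [494.  13.] [22.8 23.7] 130.2
tape ztop 0.0624 328 [409.5  36.9] [34.2 62.8] 10.2
mug ztop 0.0902 394 [493.4 422.5] [ 86.7 106.5] 112.0
bottle ztop 0.1986 1084 [708.2 437.7] [86.4 86.9] 25.9
redbottle ztop 0.1086 266 [725.8  83.3] [43.  45.2] 138.6
teal_tray z [0.004  0.0154] [545.5 236.1] [ 60.6 177.4] 87.8
plum_tray z [0.004  0.0161] [428.5 217.6] [ 63.3 178.6] 89.9
black_tray z [0.0036 0.0159] [ 421.9 -203.2] [ 60.7 180.6] 87.8
desk z -0.0012335948587403427
wall x at z>.1 [[[0.83, 0.205, 0.195], [0.824, -0.213, 0.178]], [[0.821, 0.208, 0.165], [0.8, -0.212, 0.172]], [[0.789, 0.208, 0.173], [0.78, -0.213, 0.159]], [[0.777, 0.211, 0.144], [0.779, -0.226, 0.108]]]Traceback (most recent call last):
  File "<stdin>", line 19, in <module>
    return _nx.concatenate(arrs, 0, dtype=dtype, casting=casting)
           ~~~~~~~~~~~~~~~^^^^^^^^^^^^^^^^^^^^^^^^^^^^^^^^^^^^^^^
ValueError: all the input array dimensions except for the concatenation axis must match exactly, but along dimension 1, the array at index 0 has size 640 and the array at index 1 has size 795
```

```bash
cat >> h.py <<'E'
def go(x,y,z,yaw):
    "remaining turn about tool z (units, deg) then shift in the tool axes AFTER that turn; yaw = world angle of tool x, deg"
    from plant import r
    s=r.read_state();R=np.array(s["tcp_rot"]);p=np.array(s["eef_pos"])
    a=np.degrees(np.arctan2(R[1,0],R[0,0]));d=(yaw-a+180)%360-180;t=np.radians(yaw)
    X=np.array([np.cos(t),np.sin(t),0]);Y=np.array([np.sin(t),-np.cos(t),0]);D=np.array([x,y,z])-p
    print("turn",round(-d/360,4),"shift",np.round([D@X/.5,D@Y/.5,-D[2]/.5],4),"| pos",np.round(p,4),"tilt",np.round(R[:,2],4),"w",round(float(s["grip_width"]),3),"F",np.round(s["wrist_force"],1),"t",round(float(s["clock"]),1))
E
python3 - <<'E'
import pickle,cv2
from h import *
i=pickle.load(open("d0.pkl","rb"))["top"]["img"]
cv2.imwrite("pics/crop.png",cv2.resize(i[165:345,225:490],None,fx=3,fy=3,interpolation=cv2.INTER_CUBIC))
go(.652,-.247,.2,81.4)
E
```

```text
turn 0.2138 shift [-1.5107  1.0812  0.0617] | pos [0.2304 0.5807 0.2308] tilt [-4.e-04 -8.e-04 -1.e+00] w 1.0 F [ 0.9 -0.5  0.3] t 0.1
```

View pics/crop.png

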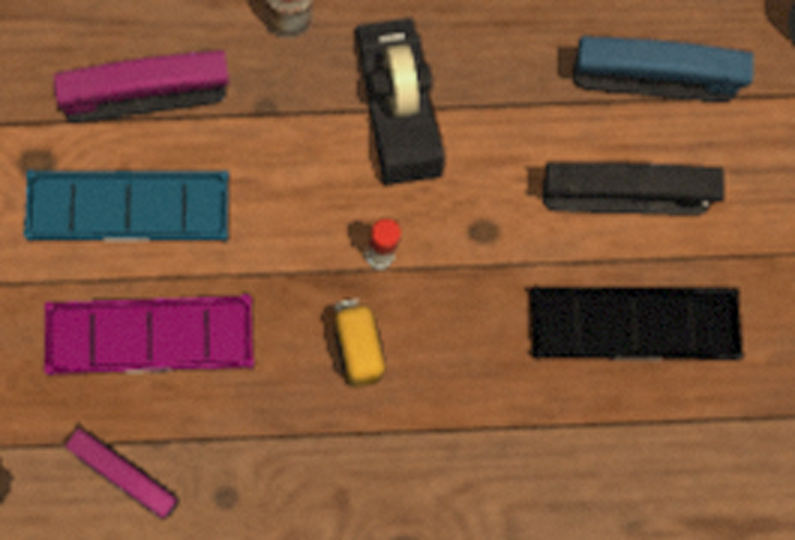

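Crop: the large plum stapler at (142,82) is 152 mm long and 61 mm tall, so it's the one wanted. The plum piece at (120,470) is only 102 mm long and 42 mm tall. The teal stapler is at (665,65) and the black one at (633,185). Setting out for the teal one.

Call:
servo_tool(
  deltas=[
    [[0,0,0.0267,0,0,0,-1],[0,0,0.0267,0,0,0,-1],[0,0,0.0267,0,0,0,-1],[0,0,0.0267,0,0,0,-1],[0,0,0.0267,0,0,0,-1],[0,0,0.0267,0,0,0,-1],[0,0,0.0267,0,0,0,-1],[0,0,0.0267,0,0,0,-1],[0,0,0,-0.1,0.072,0,-1],[0,0,0,-0.1,0.072,0,-1],[0,0,0,-0.1,0.072,0,-1],[0,0,0,-0.1,0.072,0,-1],[0,0,0,-0.1,0.072,0,-1],[0,0,0,-0.1,0.072,0,-1],[0,0,0,-0.1,0.072,0,-1],[0,0,0,-0.1,0.072,0,-1],[0,0,0,-0.1,0.072,0,-1],[0,0,0,-0.1,0.072,0,-1],[0,0,0,-0.1,0.072,0,-1],[0,0,0,-0.1,0.072,0,-1]],
  ],
  force=50,
)

```text
clock: 2.65
eef_pos: [0.5409, -0.1015, 0.2302]
tcp_rot: [[0.189, 0.982, -0.001], [0.982, -0.189, -0.004], [-0.004, 0.0, -1.0]]
wrist_force: [0.1, 0.1, 1.6]
grip_width: 1.002
```

```bash
python3 -c "from h import *;go(.652,-.247,.2,81.4)"
```

```text
turn -0.0064 shift [-0.2544  0.2631  0.0604] | pos [ 0.5409 -0.1015  0.2302] tilt [-5.0e-04 -3.7e-03 -1.0e+00] w 1.002 F [0.1 0.1 1.6] t 2.6
```

Call:
servo_tool(
  deltas=[
    [[0,0,-0.0064,-0.07,0.075,0.02,-1],[0,0,0,-0.07,0.075,0.02,-1],[0,0,0,-0.06,0.06,0.02,-1],[0,0,0,-0.05,0.05,0,-1],[0,0,0,0,0,0,-1],[0,0,0,0,0,0,-1]],
  ],
)

```text
clock: 3.4
eef_pos: [0.6518, -0.2554, 0.1972]
tcp_rot: [[0.153, 0.988, -0.002], [0.988, -0.153, -0.003], [-0.003, -0.002, -1.0]]
wrist_force: [0.2, 0.0, 0.4]
grip_width: 1.001
```

```bash
cat > w.py <<'E'
import sys
from plant import r,snapshot
from h import *
s=r.read_state();w=snapshot("wrist");cv2.imwrite(f"pics/{sys.argv[1]}.png",w["img"])
T=w["T_tool_cam"];R=np.array(s["tcp_rot"]);p=np.array(s["eef_pos"])
v,u=np.mgrid[:480,:640];f=w["mtx"][0,0];a=(u-w["mtx"][0,2])/f;b=(v-w["mtx"][1,2])/f;t=np.hypot(a,b)+1e-9
k=np.tan(t)/t;Z=w["range_z"]*(t<1.3)
P=np.dstack([a*k*Z,b*k*Z,Z]);W=(P@T[:3,:3].T+T[:3,3])@R.T+p;W[Z<=0]=np.nan
x,y,zl=map(float,sys.argv[2:5])  # expected centre, lower height bound
m=(np.hypot(W[...,0]-x,W[...,1]-y)<.11)&(W[...,2]>zl)&(W[...,2]<.075)&(abs(W[...,0]-x)<.06)
q=W[m];print("top",np.round(np.percentile(q[:,2],[50,98]),4),len(q),*rect(q[:,:2]))
go(*map(float,sys.argv[5:9]))
E
python3 w.py wr1 .652 -.247 .045 .652 -.247 .2 81.4
```

```text
top [0.0578 0.061 ] 6951 [ 653.7 -245. ] [ 30.7 152.3] 82.0
turn -0.0005 shift [ 0.0166 -0.0021 -0.0053] | pos [ 0.6518 -0.2554  0.1973] tilt [-0.0023 -0.0029 -1.    ] w 0.999 F [ 0.  -0.1 -1. ] t 3.5
```

View pics/wr1.png

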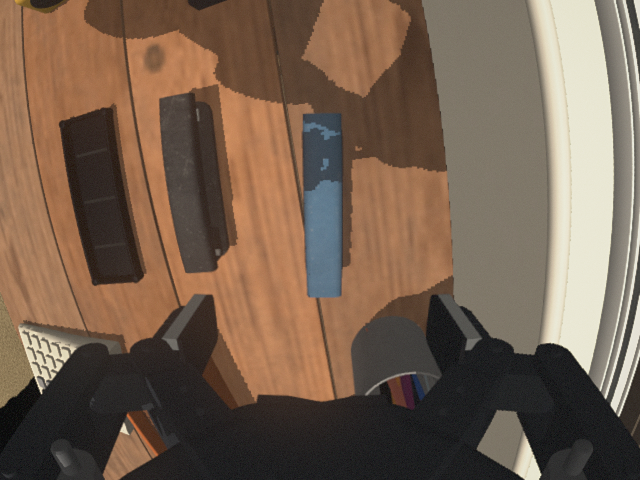

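The wrist view shows the teal stapler at (322,205), clear of the pen cup at (400,370). It measures (0.653, -0.246) with yaw 82, which agrees with the top view. Descending.

Call:
servo_tool(
  deltas=[
    [[0,0,-0.0015,0.019,0,0,-1],[0,0,0,0,0,0,-1],[0,0,0,0,0,0.08,-1],[0,0,0,0,0,0.08,-1],[0,0,0,0,0,0.06,-1],[0,0,0,0,0,0.04,-1],[0,0,0,0,0,0,-1],[0,0,0,0,0,0,-1]],
  ],
)

```text
clock: 4.45
eef_pos: [0.6539, -0.2418, 0.0678]
tcp_rot: [[0.138, 0.99, 0.002], [0.99, -0.138, -0.005], [-0.004, 0.003, -1.0]]
wrist_force: [-0.5, 0.6, 0.7]
grip_width: 0.999
```

```bash
python3 -c "from h import *;go(.653,-.246,.035,82)"
```

```text
turn 0.0002 shift [-0.0086 -0.0006  0.0656] | pos [ 0.6539 -0.2418  0.0678] tilt [ 0.0019 -0.0047 -1.    ] w 0.999 F [-0.5  0.6  0.7] t 4.5
```

Call:
servo_tool(
  deltas=[
    [[0,0,0,-0.006,0,0.035,-1],[0,0,0,0,0,0.025,-1],[0,0,0,0,0,0.005,-1],[0,0,0,0,0,0,-1]],
  ],
)

```text
clock: 4.95
eef_pos: [0.6543, -0.2455, 0.0348]
tcp_rot: [[0.138, 0.99, 0.004], [0.99, -0.138, -0.006], [-0.005, 0.005, -1.0]]
wrist_force: [0.2, -0.3, 0.8]
grip_width: 1.007
```

```bash
python3 -c "from h import *;go(.653,-.246,.035,82)"
```

```text
turn 0.0002 shift [-0.0014 -0.0024 -0.0004] | pos [ 0.6543 -0.2455  0.0348] tilt [ 0.0041 -0.0058 -1.    ] w 1.007 F [ 0.2 -0.3  0.8] t 5.0
```

Call:
servo_tool(
  deltas=[
    [[0,0,0,0,-0.0015,0,-0.5],[0,0,0,0,0,0,0],[0,0,0,0,0,0,1],[0,0,0,0,0,0,1],[0,0,0,0,0,0,1],[0,0,0,0,0,0,1],[0,0,0,0,0,0,1],[0,0,0,0,0,0,1],[0,0,0,0,0,0,1]],
  ],
  force=50,
)

```text
clock: 6.08
eef_pos: [0.6541, -0.2455, 0.0358]
tcp_rot: [[0.138, 0.99, 0.005], [0.99, -0.138, -0.006], [-0.006, 0.006, -1.0]]
wrist_force: [0.4, 0.2, -0.0]
grip_width: 0.337
```

```bash
python3 -c "from h import *;go(.5455,.236,.18,88)"
```

```text
turn -0.0165 shift [ 0.9549 -0.2506 -0.2884] | pos [ 0.6541 -0.2455  0.0358] tilt [ 0.0054 -0.0064 -1.    ] w 0.337 F [ 0.4  0.2 -0. ] t 6.1
```

Gripped: the opening of 0.337 is about 29 mm, against a 30 mm arm. Lifting and carrying.

Call:
servo_tool(
  deltas=[
    [[0,0,0,0,0,-0.03,1],[0,0,0,0,0,-0.06,1],[0,0,0,0,0,-0.07,1],[0,0,0,0,0,-0.07,1],[0,0,0,0,0,-0.06,1],[0,0,0,0,0,0,1],[0,0,-0.0165,0.04,-0.01,0,1],[0,0,0,0.08,-0.02,0,1],[0,0,0,0.1,-0.026,0,1],[0,0,0,0.1,-0.026,0,1],[0,0,0,0.1,-0.026,0,1],[0,0,0,0.1,-0.026,0,1],[0,0,0,0.1,-0.026,0,1],[0,0,0,0.1,-0.026,0,1],[0,0,0,0.1,-0.026,0,1],[0,0,0,0.07,-0.02,0,1],[0,0,0,0.04,-0.01,0,1],[0,0,0,0,0,0,1],[0,0,0,0,0,0,1]],
  ],
)

```text
clock: 8.45
eef_pos: [0.5391, 0.2379, 0.18]
tcp_rot: [[0.032, 0.999, -0.005], [0.999, -0.032, -0.008], [-0.008, -0.005, -1.0]]
wrist_force: [-0.2, -0.8, -2.0]
grip_width: 0.341
```

```bash
python3 -c "
from h import *;go(.5455,.236,.12,88)
from plant import snapshot
s=snapshot('scene');cv2.imwrite('pics/s2.png',s['img'])
w=snapshot('wrist');cv2.imwrite('pics/w2.png',w['img'])"
```

```text
turn 0.0004 shift [-0.0034  0.013   0.1201] | pos [0.5391 0.2379 0.18  ] tilt [-0.0054 -0.0076 -1.    ] w 0.341 F [-0.2 -0.8 -2. ] t 8.4
```

View pics/w2.png

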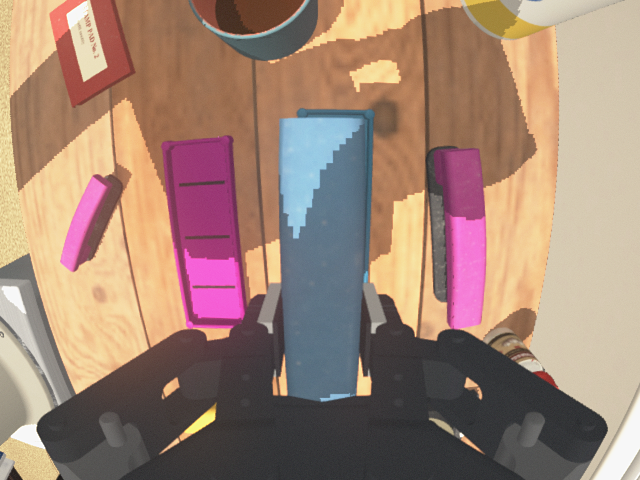

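The wrist view shows the teal stapler (325,250) level in the jaws and lined up over the teal tray (340,115). Lowering.

Call:
servo_tool(
  deltas=[
    [[0,0,0,-0.0034,0.013,0,1],[0,0,0,0,0,0.05,1],[0,0,0,0,0,0.07,1],[0,0,0,0,0,0.07,1],[0,0,0,0,0,0.04,1],[0,0,0,0,0,0,1],[0,0,0,0,0,0,1]],
  ],
)

```text
clock: 9.43
eef_pos: [0.5509, 0.2307, 0.0635]
tcp_rot: [[0.039, 0.999, -0.001], [0.999, -0.039, -0.007], [-0.007, -0.0, -1.0]]
wrist_force: [0.2, 0.5, -1.6]
grip_width: 0.337
```

```bash
python3 -c "from h import *;go(.5455,.236,.0405,88)"
```

```text
turn -0.0006 shift [ 0.0103 -0.0113  0.046 ] | pos [0.5509 0.2307 0.0635] tilt [-6.0e-04 -6.6e-03 -1.0e+00] w 0.337 F [ 0.2  0.5 -1.6] t 9.4
```

Call:
servo_tool(
  deltas=[
    [[0,0,0,0.008,-0.009,0,1],[0,0,0,0,0,0,1],[0,0,0,0,0,0.02,1],[0,0,0,0,0,0.012,1],[0,0,0,0,0,0,1]],
  ],
)

```text
clock: 10.05
eef_pos: [0.5475, 0.2354, 0.0485]
tcp_rot: [[0.039, 0.999, 0.003], [0.999, -0.039, -0.006], [-0.005, 0.003, -1.0]]
wrist_force: [0.7, 0.0, -1.5]
grip_width: 0.341
```

```bash
python3 -c "from h import *;go(.5455,.236,.0405,88)"
```

```text
turn -0.0006 shift [ 0.0012 -0.004   0.0161] | pos [0.5475 0.2354 0.0485] tilt [ 0.0026 -0.0056 -1.    ] w 0.341 F [ 0.7  0.  -1.5] t 10.1
```

Call:
servo_tool(
  deltas=[
    [[0,0,0,0,-0.003,0.008,1],[0,0,0,0,0,0.006,1],[0,0,0,0,0,0.003,1],[0,0,0,0,0,0,1]],
  ],
)

```text
clock: 10.55
eef_pos: [0.5461, 0.2354, 0.0397]
tcp_rot: [[0.039, 0.999, 0.003], [0.999, -0.039, -0.006], [-0.005, 0.003, -1.0]]
wrist_force: [-1.1, -1.0, 0.7]
grip_width: 0.341
```

```bash
python3 -c "from h import *;go(.5455,.236,.0398,88)"
```

```text
turn -0.0006 shift [ 0.0012 -0.0012 -0.0001] | pos [0.5461 0.2354 0.0397] tilt [ 0.0029 -0.0055 -1.    ] w 0.341 F [-1.1 -1.   0.7] t 10.6
```

The force on the tool went from -1.5 N to +0.7 N, so the stapler is on the floor. Releasing and rising.

Call:
servo_tool(
  deltas=[
    [[0,0,0,0,0,0,0.1],[0,0,0,0,0,0,-0.3],[0,0,0,0,0,0,-1],[0,0,0,0,0,0,-1],[0,0,0,0,0,0,-1],[0,0,0,0,0,0,-1],[0,0,0,0,0,-0.03,-1],[0,0,0,0,0,-0.07,-1],[0,0,0,0,0,-0.08,-1],[0,0,0,0,0,-0.08,-1],[0,0,0,0,0,-0.06,-1],[0,0,0,0,0,0,-1]],
  ],
)

```text
clock: 12.05
eef_pos: [0.5459, 0.2364, 0.2103]
tcp_rot: [[0.039, 0.999, 0.006], [0.999, -0.039, -0.004], [-0.004, 0.007, -1.0]]
wrist_force: [-0.0, -0.1, 0.4]
grip_width: 1.0
```

```bash
python3 w.py w3 .5455 .236 .045 .654 .218 .18 95.8
```

```text
top [0.0618 0.065 ] 6378 [546.  235.9] [ 30.5 151.4] 87.6
turn -0.0223 shift [-0.0582  0.2126  0.0581] | pos [0.5453 0.2362 0.2091] tilt [ 0.0047 -0.0049 -1.    ] w 0.997 F [2.  0.2 0.7] t 12.1
```

The teal stapler sits centred in its tray, with its top at 65 mm (60 + 4 mm floor). On to the plum one.

Call:
servo_tool(
  deltas=[
    [[0,0,-0.0223,0,0,0,-1],[0,0,0,-0.015,0.05,0,-1],[0,0,0,-0.02,0.07,0,-1],[0,0,0,-0.015,0.055,0.03,-1],[0,0,0,-0.008,0.03,0.03,-1],[0,0,0,0,0,0,-1],[0,0,0,0,0,0,-1]],
  ],
)

```text
clock: 12.98
eef_pos: [0.6486, 0.217, 0.1745]
tcp_rot: [[-0.107, 0.994, -0.004], [0.994, 0.107, -0.007], [-0.006, -0.005, -1.0]]
wrist_force: [-0.9, 0.6, -0.1]
grip_width: 0.999
```

```bash
python3 w.py w4 .654 .218 .045 .654 .218 .08 95.8
```

```text
top [0.0578 0.061 ] 7875 [655.3 219.9] [ 30.5 152.1] 96.0
turn 0.0009 shift [0.0009 0.0112 0.189 ] | pos [0.6485 0.217  0.1745] tilt [-0.0042 -0.007  -1.    ] w 1.001 F [ 1.2  0.4 -0.8] t 13.0
```

View pics/w4.png

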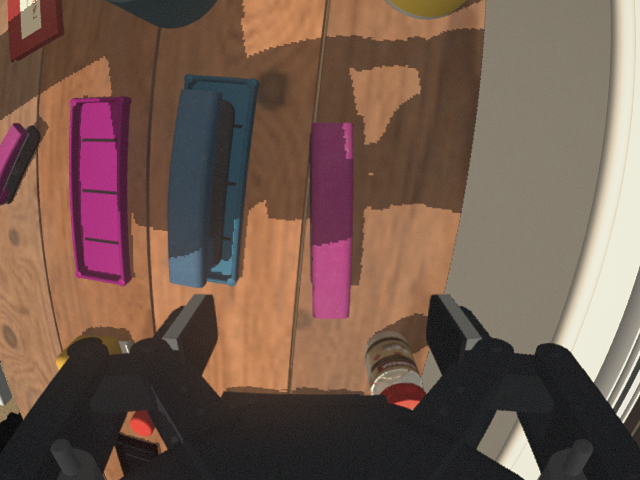

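The wrist view shows the large plum stapler at (332,220), between and clear of the jaws, and the teal one lying in its tray at (205,190).

Call:
servo_tool(
  deltas=[
    [[0,0,0,0.003,0.008,0,-1],[0,0,0,0,0,0.05,-1],[0,0,0,0,0,0.07,-1],[0,0,0,0,0,0.06,-1],[0,0,0,0,0,0.03,-1],[0,0,0,0,0,0,-1],[0,0,0,0,0,0,-1]],
  ],
)

```text
clock: 13.9
eef_pos: [0.6537, 0.2209, 0.0726]
tcp_rot: [[-0.109, 0.994, 0.004], [0.994, 0.109, -0.005], [-0.005, 0.003, -1.0]]
wrist_force: [-0.0, 0.4, 0.2]
grip_width: 1.003
```

```bash
python3 -c "from h import *;go(.6548,.219,.035,96)"
```

```text
turn 0.0007 shift [-0.0041  0.0019  0.0752] | pos [0.6537 0.2209 0.0726] tilt [ 0.0037 -0.0048 -1.    ] w 1.003 F [-0.   0.4  0.2] t 13.9
```

Call:
servo_tool(
  deltas=[
    [[0,0,0,-0.003,0,0.035,-1],[0,0,0,0,0,0.03,-1],[0,0,0,0,0,0.008,-1],[0,0,0,0,0,0,-1],[0,0,0,0,0,0,-0.5],[0,0,0,0,0,0,0],[0,0,0,0,0,0,1],[0,0,0,0,0,0,1],[0,0,0,0,0,0,1],[0,0,0,0,0,0,1],[0,0,0,0,0,0,1],[0,0,0,0,0,0,1],[0,0,0,0,0,0,1]],
  ],
  force=50,
)

```text
clock: 15.52
eef_pos: [0.6554, 0.2195, 0.036]
tcp_rot: [[-0.109, 0.994, 0.007], [0.994, 0.109, -0.004], [-0.005, 0.007, -1.0]]
wrist_force: [0.7, 0.4, 0.1]
grip_width: 0.334
```

```bash
python3 -c "from h import *;go(.4285,.2176,.17,90)"
```

```text
turn 0.0173 shift [-0.0038 -0.4537 -0.2681] | pos [0.6554 0.2195 0.036 ] tilt [ 0.0072 -0.0039 -1.    ] w 0.334 F [0.7 0.4 0.1] t 15.5
```

Call:
servo_tool(
  deltas=[
    [[0,0,0,0,0,-0.03,1],[0,0,0,0,0,-0.06,1],[0,0,0,0,0,-0.07,1],[0,0,0,0,0,-0.07,1],[0,0,0,0,0,-0.05,1],[0,0,0.0173,0,0,0,1],[0,0,0,0,-0.04,0,1],[0,0,0,0,-0.08,0,1],[0,0,0,0,-0.1,0,1],[0,0,0,0,-0.1,0,1],[0,0,0,0,-0.08,0,1],[0,0,0,0,-0.04,0,1],[0,0,0,0,0,0,1],[0,0,0,0,0,0,1],[0,0,0,0,0,0,1]],
  ],
)

```text
clock: 17.4
eef_pos: [0.4282, 0.2204, 0.1901]
tcp_rot: [[0.004, 1.0, 0.015], [1.0, -0.004, -0.001], [-0.001, 0.015, -1.0]]
wrist_force: [-0.4, -0.1, -2.1]
grip_width: 0.336
```

```bash
python3 -c "from h import *;go(.4285,.2176,.04,90)"
```

```text
turn -0.0006 shift [-0.0056  0.0006  0.3003] | pos [0.4282 0.2204 0.1901] tilt [ 0.0151 -0.0014 -0.9999] w 0.336 F [-0.4 -0.1 -2.1] t 17.4
```

Call:
servo_tool(
  deltas=[
    [[0.0024,0,0,-0.004,0,0,1],[0,0,0,0,0,0.05,1],[0,0,0,0,0,0.08,1],[0,0,0,0,0,0.08,1],[0,0,0,0,0,0.05,1],[0,0,0,0,0,0,1],[0,0,0,0,0,0,1]],
  ],
)

```text
clock: 18.27
eef_pos: [0.4335, 0.218, 0.0572]
tcp_rot: [[0.006, 1.0, 0.0], [1.0, -0.006, -0.0], [-0.0, 0.0, -1.0]]
wrist_force: [-0.6, 0.4, -2.5]
grip_width: 0.336
```

```bash
python3 -c "from h import *;go(.4285,.2176,.04,90)"
```

```text
turn -0.001 shift [-0.0008 -0.01    0.0344] | pos [0.4335 0.218  0.0572] tilt [ 2.e-04 -0.e+00 -1.e+00] w 0.336 F [-0.6  0.4 -2.5] t 18.3
```

Call:
servo_tool(
  deltas=[
    [[0,0,0,0,-0.009,0,1],[0,0,0,0,0,0.012,1],[0,0,0,0,0,0.012,1],[0,0,0,0,0,0.005,1],[0,0,0,0,0,0,1]],
  ],
)

```text
clock: 18.9
eef_pos: [0.4301, 0.2186, 0.044]
tcp_rot: [[0.006, 1.0, 0.004], [1.0, -0.006, 0.001], [0.001, 0.004, -1.0]]
wrist_force: [-0.3, 0.9, -2.6]
grip_width: 0.336
```

```bash
python3 -c "from h import *;go(.4285,.2176,.04,90)"
```

```text
turn -0.001 shift [-0.002  -0.0032  0.008 ] | pos [0.4301 0.2186 0.044 ] tilt [ 0.0039  0.0014 -1.    ] w 0.336 F [-0.3  0.9 -2.6] t 18.9
```

Call:
servo_tool(
  deltas=[
    [[0,0,0,-0.001,-0.002,0.005,1],[0,0,0,0,0,0.003,1],[0,0,0,0,0,0.002,1],[0,0,0,0,0,0,1]],
  ],
)

```text
clock: 19.4
eef_pos: [0.4292, 0.2181, 0.0401]
tcp_rot: [[0.006, 1.0, 0.005], [1.0, -0.006, 0.002], [0.002, 0.005, -1.0]]
wrist_force: [-0.1, 0.8, -2.1]
grip_width: 0.336
```

```bash
python3 -c "from h import *;go(.4285,.2176,.04,90)"
```

```text
turn -0.001 shift [-0.001  -0.0014  0.0001] | pos [0.4292 0.2181 0.0401] tilt [ 0.005   0.0017 -1.    ] w 0.336 F [-0.1  0.8 -2.1] t 19.4
```

No contact yet (-2.1 N), so I'll ease down a little further.

Call:
servo_tool(
  deltas=[
    [[0,0,0,0,0,0.002,1],[0,0,0,0,0,0,1],[0,0,0,0,0,0,1]],
  ],
)

```text
clock: 19.77
eef_pos: [0.4293, 0.2182, 0.0399]
tcp_rot: [[0.006, 1.0, 0.006], [1.0, -0.006, 0.002], [0.002, 0.006, -1.0]]
wrist_force: [0.2, 0.6, -0.3]
grip_width: 0.336
```

The force rose to -0.3 N and downward motion stopped, so it's on the floor. Releasing.

Call:
servo_tool(
  deltas=[
    [[0,0,0,0,0,0,0.1],[0,0,0,0,0,0,-0.3],[0,0,0,0,0,0,-1],[0,0,0,0,0,0,-1],[0,0,0,0,0,0,-1],[0,0,0,0,0,0,-1],[0,0,0,0,0,-0.03,-1],[0,0,0,0,0,-0.07,-1],[0,0,0,0,0,-0.08,-1],[0,0,0,0,0,-0.08,-1],[0,0,0,0,0,-0.06,-1],[0,0,0,0,0,0,-1]],
  ],
)

```text
clock: 21.28
eef_pos: [0.4282, 0.2177, 0.2045]
tcp_rot: [[0.006, 1.0, 0.005], [1.0, -0.006, 0.002], [0.002, 0.005, -1.0]]
wrist_force: [-0.8, -0.3, -0.4]
grip_width: 0.998
```

```bash
python3 w.py w5 .4285 .2176 .045 .543 -.209 .19 85.5
```

```text
top [0.0618 0.065 ] 6687 [429.2 218.8] [ 30.5 151.7] 89.4
turn 0.0115 shift [-0.8323  0.297   0.0267] | pos [0.4276 0.2175 0.2034] tilt [ 0.0034  0.0012 -1.    ] w 1.002 F [-0.5  0.3  0.4] t 21.3
```

The plum stapler is seated: centre within about 1 mm, top at 65 mm. On to the black one.

Call:
servo_tool(
  deltas=[
    [[0,0,0.0115,0,0,0,-1],[0,0,0,-0.06,0.02,0,-1],[0,0,0,-0.1,0.035,0,-1],[0,0,0,-0.11,0.04,0,-1],[0,0,0,-0.11,0.04,0,-1],[0,0,0,-0.11,0.04,0,-1],[0,0,0,-0.11,0.04,0,-1],[0,0,0,-0.11,0.04,0,-1],[0,0,0,-0.08,0.025,0.01,-1],[0,0,0,-0.03,0.01,0.01,-1],[0,0,0,0,0,0,-1],[0,0,0,0,0,0,-1]],
  ],
)

```text
clock: 22.82
eef_pos: [0.5365, -0.214, 0.1787]
tcp_rot: [[0.079, 0.997, -0.014], [0.997, -0.078, 0.006], [0.005, -0.015, -1.0]]
wrist_force: [0.1, 0.7, -0.4]
grip_width: 1.003
```

```bash
python3 w.py w6 .543 -.209 .042 .543 -.209 .07 85.5
```

```text
top [0.055  0.0579] 7636 [ 543.9 -207. ] [ 30.6 151.9] 86.0
turn 0.0 shift [0.0107 0.012  0.2175] | pos [ 0.5366 -0.2139  0.1788] tilt [-0.0144  0.0056 -0.9999] w 0.997 F [-0.5  0.4 -1.4] t 22.9
```

View pics/w6.png

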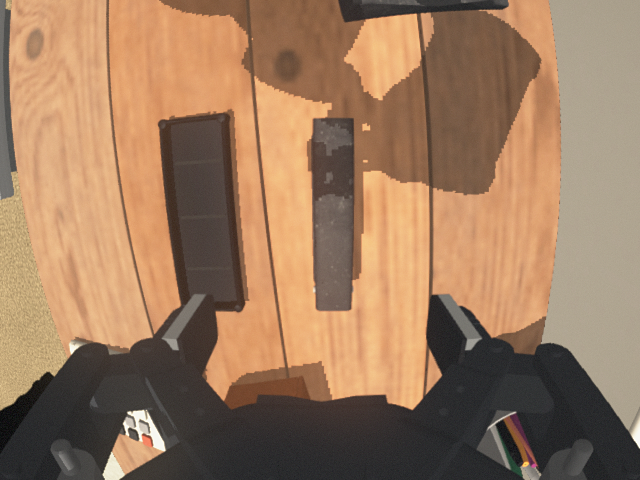

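The wrist view shows the black stapler at (333,215) and the black tray at (202,210). It measures (0.544, -0.208) with a top at 58 mm, so it's the stapler and not the dispenser.

Call:
servo_tool(
  deltas=[
    [[-0.0015,-0.0008,-0.001,0.009,0.009,0,-1],[0,0,0,0,0,0.05,-1],[0,0,0,0,0,0.07,-1],[0,0,0,0,0,0.06,-1],[0,0,0,0,0,0.03,-1],[0,0,0,0,0,0,-1],[0,0,0,0,0,0,-1]],
  ],
)

```text
clock: 23.75
eef_pos: [0.5444, -0.2043, 0.0747]
tcp_rot: [[0.064, 0.998, 0.002], [0.998, -0.064, -0.003], [-0.003, 0.002, -1.0]]
wrist_force: [-0.6, 0.3, 0.2]
grip_width: 0.999
```

```bash
python3 -c "from h import *;go(.5437,-.208,.0345,85.8)"
```

```text
turn 0.0015 shift [-0.0075 -0.0008  0.0804] | pos [ 0.5444 -0.2043  0.0747] tilt [ 0.0022 -0.0034 -1.    ] w 0.999 F [-0.6  0.3  0.2] t 23.8
```

Call:
servo_tool(
  deltas=[
    [[0,0,0.001,-0.006,0,0.035,-1],[0,0,0,0,0,0.03,-1],[0,0,0,0,0,0.013,-1],[0,0,0,0,0,0,-1],[0,0,0,0,0,0,-0.5],[0,0,0,0,0,0,0],[0,0,0,0,0,0,1],[0,0,0,0,0,0,1],[0,0,0,0,0,0,1],[0,0,0,0,0,0,1],[0,0,0,0,0,0,1],[0,0,0,0,0,0,1],[0,0,0,0,0,0,1]],
  ],
  force=50,
)

```text
clock: 25.38
eef_pos: [0.5453, -0.2082, 0.0351]
tcp_rot: [[0.071, 0.997, 0.005], [0.997, -0.071, -0.005], [-0.004, 0.005, -1.0]]
wrist_force: [-0.2, -0.7, -1.5]
grip_width: 0.334
```

```bash
python3 -c "from h import *;go(.4219,-.2032,.16,87.8)"
```

```text
turn -0.0052 shift [ 0.0006 -0.2471 -0.2499] | pos [ 0.5453 -0.2082  0.0351] tilt [ 0.0052 -0.0048 -1.    ] w 0.334 F [-0.2 -0.7 -1.5] t 25.4
```

Gripped. Lifting and moving over to the black tray.

Call:
servo_tool(
  deltas=[
    [[0,0,0,0,0,-0.03,1],[0,0,0,0,0,-0.06,1],[0,0,0,0,0,-0.07,1],[0,0,0,0,0,-0.05,1],[0,0,-0.0052,0,0,0,1],[0,0,0,0,-0.04,0,1],[0,0,0,0,-0.07,0,1],[0,0,0,0,-0.07,0,1],[0,0,0,0,-0.05,0,1],[0,0,0,0,0,0,1],[0,0,0,0,0,0,1]],
  ],
)

```text
clock: 26.75
eef_pos: [0.4251, -0.2023, 0.1431]
tcp_rot: [[0.029, 1.0, 0.003], [1.0, -0.029, -0.003], [-0.003, 0.003, -1.0]]
wrist_force: [-0.6, -0.3, -1.7]
grip_width: 0.332
```

```bash
python3 -c "from h import *;go(.4219,-.2032,.039,87.8)"
```

```text
turn 0.0015 shift [-0.002  -0.0064  0.2082] | pos [ 0.4251 -0.2023  0.1431] tilt [ 0.0032 -0.0033 -1.    ] w 0.332 F [-0.6 -0.3 -1.7] t 26.8
```

Call:
servo_tool(
  deltas=[
    [[0,0,0.0015,-0.001,-0.006,0,1],[0,0,0,0,0,0.04,1],[0,0,0,0,0,0.06,1],[0,0,0,0,0,0.05,1],[0,0,0,0,0,0.02,1],[0,0,0,0,0,0,1],[0,0,0,0,0,0,1]],
  ],
)

```text
clock: 27.62
eef_pos: [0.4263, -0.2043, 0.0563]
tcp_rot: [[0.037, 0.999, 0.007], [0.999, -0.037, -0.006], [-0.005, 0.007, -1.0]]
wrist_force: [-0.5, -0.1, -2.3]
grip_width: 0.336
```

```bash
python3 -c "from h import *;go(.4219,-.2032,.039,87.8)"
```

```text
turn 0.0002 shift [ 0.0018 -0.0089  0.0347] | pos [ 0.4263 -0.2043  0.0563] tilt [ 0.0069 -0.0056 -1.    ] w 0.336 F [-0.5 -0.1 -2.3] t 27.6
```

Call:
servo_tool(
  deltas=[
    [[0.001,0.0005,0,0.001,-0.008,0,1],[0,0,0,0,0,0.012,1],[0,0,0,0,0,0.012,1],[0,0,0,0,0,0.006,1],[0,0,0,0,0,0,1]],
  ],
)

```text
clock: 28.25
eef_pos: [0.4228, -0.2041, 0.0416]
tcp_rot: [[0.037, 0.999, 0.002], [0.999, -0.037, -0.003], [-0.003, 0.003, -1.0]]
wrist_force: [0.2, 0.9, -2.4]
grip_width: 0.338
```

```bash
python3 -c "from h import *;go(.4219,-.2032,.039,87.8)"
```

```text
turn 0.0002 shift [ 0.0017 -0.0019  0.0052] | pos [ 0.4228 -0.2041  0.0416] tilt [ 0.0024 -0.0033 -1.    ] w 0.338 F [ 0.2  0.9 -2.4] t 28.2
```

Call:
servo_tool(
  deltas=[
    [[0,0,0,0.001,-0.001,0.004,1],[0,0,0,0,0,0.002,1],[0,0,0,0,0,0.001,1],[0,0,0,0,0,0,1]],
  ],
)

```text
clock: 28.75
eef_pos: [0.4222, -0.2035, 0.0392]
tcp_rot: [[0.037, 0.999, 0.003], [0.999, -0.037, -0.004], [-0.004, 0.003, -1.0]]
wrist_force: [0.6, 0.3, -2.2]
grip_width: 0.33
```

Call:
servo_tool(
  deltas=[
    [[0,0,0,0,0,0.0015,1],[0,0,0,0,0,0,1],[0,0,0,0,0,0,1]],
  ],
)

```text
clock: 29.12
eef_pos: [0.4222, -0.2035, 0.0391]
tcp_rot: [[0.037, 0.999, 0.004], [0.999, -0.037, -0.004], [-0.004, 0.004, -1.0]]
wrist_force: [0.6, 0.1, -1.1]
grip_width: 0.332
```

Call:
servo_tool(
  deltas=[
    [[0,0,0,0,0,0.0015,1],[0,0,0,0,0,0,1],[0,0,0,0,0,0,1]],
  ],
)

```text
clock: 29.5
eef_pos: [0.4222, -0.2036, 0.039]
tcp_rot: [[0.037, 0.999, 0.004], [0.999, -0.037, -0.005], [-0.005, 0.004, -1.0]]
wrist_force: [-0.3, 0.4, 0.9]
grip_width: 0.338
```

It's on the floor (+0.9 N, no further descent). Releasing, rising and swinging clear.

Call:
servo_tool(
  deltas=[
    [[0,0,0,0,0,0,0.1],[0,0,0,0,0,0,-0.3],[0,0,0,0,0,0,-1],[0,0,0,0,0,0,-1],[0,0,0,0,0,0,-1],[0,0,0,0,0,0,-1],[0,0,0,0,0,-0.03,-1],[0,0,0,0,0,-0.07,-1],[0,0,0,0,0,-0.08,-1],[0,0,0,0,0,-0.08,-1],[0,0,0,0,0,-0.08,-1],[0,0,0,0,0,-0.04,-1],[0,0,0,0,0,0,-1],[0,0,0,0,0,0,-1]],
  ],
)

```text
clock: 31.25
eef_pos: [0.4207, -0.2022, 0.2339]
tcp_rot: [[0.037, 0.999, 0.002], [0.999, -0.037, -0.004], [-0.004, 0.003, -1.0]]
wrist_force: [0.2, -0.6, -0.2]
grip_width: 1.003
```

```bash
python3 w.py w7 .4219 -.2032 .042 .4219 -.2032 .2 87.8
python3 - <<'E'
from plant import snapshot
from h import *
s=snapshot("top");cv2.imwrite("pics/t8.png",s["img"]);W=cloud(s)
for n,b in {"teal":(228,208,312,254),"plum":(232,256,318,298),"disp":(340,168,378,228),"glue":(344,234,362,256),"tape":(333,260,356,296),"mug":(163,228,218,272),"small":(238,300,292,342)}.items():
    m=np.zeros((480,640),bool);m[b[1]:b[3],b[0]:b[2]]=1
    p=W[m&(s["range_z"]>0)&(W[...,2]>.012)];zt=np.percentile(p[:,2],98);t=p[p[:,2]>max(zt-.025,.012)]
    print(n,round(zt,4),*rect(t[:,:2]))
E
```

```text
top [0.0589 0.062 ] 5468 [ 421.3 -202.4] [ 30.5 151.5] 88.1
turn 0.0002 shift [-0.0018  0.0026  0.0677] | pos [ 0.4206 -0.2022  0.2339] tilt [ 0.0022 -0.0036 -1.    ] w 1.0 F [-0.2  0.5  0.6] t 31.3
teal 0.8968 [302.4 122.4] [26.5 32.7] 178.8
plum 0.8998 [274. 129.] [30.8 46.1] 87.0
disp 0.8659 [314.   83.5] [10.  11.4] 173.6
glue 0.8889 [295.6  81.2] [12.6 21.6] 174.7
tape 0.8988 [270.2  89.1] [14.3 24.1] 177.1
mug 0.0901 [504.5 421. ] [ 85.9 107.3] 45.6
small 0.898 [246.3 140.4] [26.8 35.1] 87.0
```

View pics/t8.png

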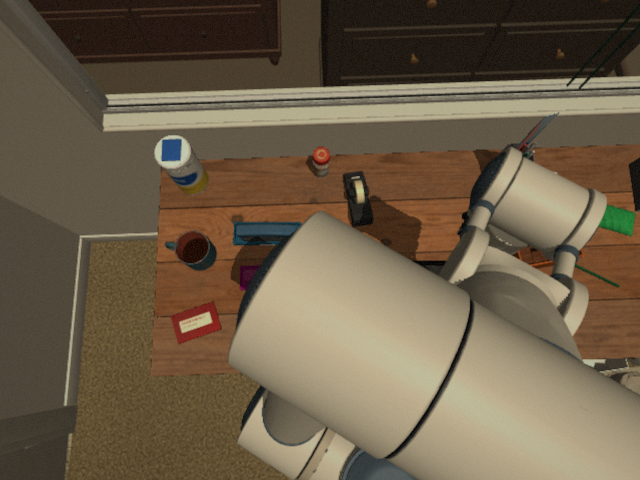

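View pics/w7.png

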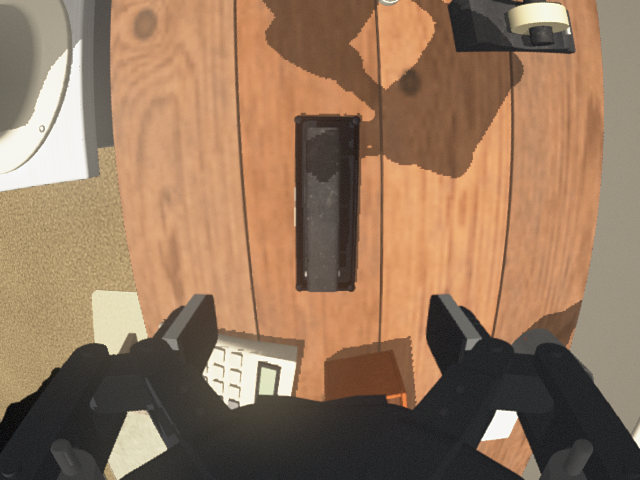

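The black stapler is seated: within 1 mm, top at 62 mm (56 + 4, with the same +2 mm offset in the reading as on the desk). The mug's rectangle came out differently this time, though it looks unmoved at (195,250). I'll check by image difference and the scene camera.

Run:
```python
import pickle
from h import *
from plant import snapshot
a=pickle.load(open("d0.pkl","rb"));t=cv2.imread("pics/t8.png");s=snapshot("scene")["img"];cv2.imwrite("pics/s9.png",s)
for n,(u0,v0,u1,v1) in {"mug":(163,228,220,275),"disp":(340,168,378,228),"bottle":(150,130,210,200),"redb":(310,145,332,178)}.items():
    A=[cv2.cvtColor(i[v0:v1,u0:u1],6).astype(np.float32) for i in(a["top"]["img"],t)]
    print("top",n,np.round(cv2.phaseCorrelate(*A,cv2.createHanningWindow(A[0].shape[::-1],5)),3))
for n,(u0,v0,u1,v1) in {"glue":(322,238,342,284),"tape":(280,255,315,295),"disp":(350,232,402,276)}.items():
    A=[cv2.cvtColor(i[v0:v1,u0:u1],6).astype(np.float32) for i in(a["scene"]["img"],s)]
    print("scene",n,cv2.phaseCorrelate(*A,cv2.createHanningWindow(A[0].shape[::-1],5)))
```

```text
Traceback (most recent call last):
ValueError: setting an array element with a sequence. The requested array has an inhomogeneous shape after 1 dimensions. The detected shape was (2,) + inhomogeneous part.
```

View pics/s9.png

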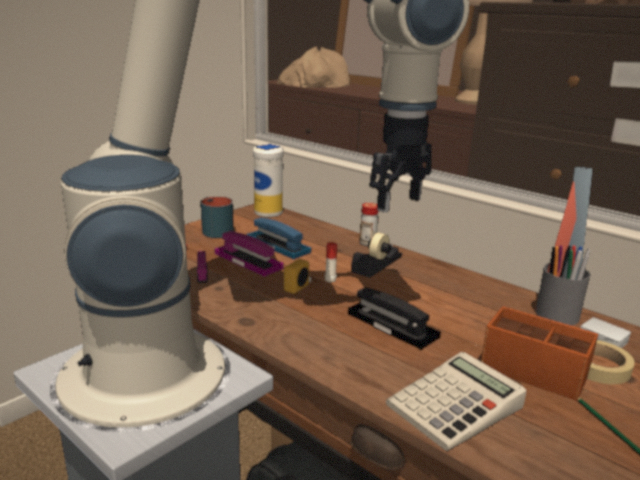

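The scene view shows all three staplers upright in their trays: teal (282,238), plum (250,250), black (393,316). The glue stick (331,262), tape measure (296,275) and dispenser (376,255) are where they were. One last mug check, then I'll hand in.

Run:
```python
import pickle
from h import *
a=pickle.load(open("d0.pkl","rb"));t=cv2.imread("pics/t8.png");s=cv2.imread("pics/s9.png")
for n,i,j,(u0,v0,u1,v1) in [("mug",a["top"]["img"],t,(163,228,220,275)),("disp",a["top"]["img"],t,(340,168,378,225)),("glue",a["scene"]["img"],s,(322,238,342,284)),("tape",a["scene"]["img"],s,(280,255,315,295))]:
    A=[cv2.cvtColor(k[v0:v1,u0:u1],6).astype(np.float32) for k in(i,j)]
    print(n,cv2.phaseCorrelate(*A,cv2.createHanningWindow(A[0].shape[::-1],5)),np.abs(A[0]-A[1]).mean())
from plant import r
r.finish_job()
```

```text
mug ((-0.0933913899900567, 0.10061423431052674), 0.9158118178447088) 16.735722
disp ((0.06031690682535995, -0.0285245065730102), 0.9486875446637472) 23.0771
glue ((0.19259384977461913, 0.022908538599093475), 0.8706501459081968) 17.422827
tape ((0.11706385011914122, 0.5840455774309525), 0.7901409930653043) 24.598572
the job is handed in; nothing more can be done
```

All three staplers are in their matching trays, placed in the order teal, plum, black. Each was lowered until the wrist force showed it touching the tray floor, then released. The job was handed in at about 31 s on the robot's clock, with the gripper open about 17 cm above the last stapler.

**Staplers:** in close wrist measurements after release, each one was within about 1.5 mm and 1° of its tray's centre line. Their tops read 65, 65 and 62 mm. That is 4 mm (the tray floor) above their readings on the desk, so they stand flat. For plum I took the 152 mm stapler, not the 102 mm look-alike.

**Bystanders:** comparing before and after images, the mug, dispenser and glue stick shifted by 0.2 px or less. The tape measure showed 0.6 px, with a weaker match. I put that down to changed lighting, because the arm never went near it.

**Checks that disagreed:**
- The mug's depth-based rectangle came out differently in the last top view (about 11 mm and a different angle). The image comparison showed no movement, so I treated the rectangle as unreliable.
- In that same view the arm hid the plum tray, the glue stick and the tape measure and partly covered the teal tray. I checked those from the scene camera instead.

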